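# Pin the battery locker shut at the pit table

## Robot

A 6-joint arm with a two-finger parallel gripper is mounted at the origin on the work surface. World frame = base frame: x ahead of the robot, y to its left, z up, the work surface at z = 0. Lengths are in m, angles in rad, forces in N, time in s.
With the tool pointing down it reaches from about 0.275 to 0.825 m from the base axis. Payload 5.2 kg.
Tool frame: the origin (TCP) lies on the centre line of the jaws, within the pads' length; the fingertips stand 14 mm ahead of it and the grasp point (between the pads) lies 5 mm behind it (tip_reach is the distance from the TCP to the fingertips, in m); y points along the fingers, z is the direction in which the jaws open and shut, and the axes are right-handed (so a half turn about y gives the same grasp; the last joint's range is limited). The gripper opens to 93 mm and grips with 3 to 60 N. Pads are 15 mm wide; open, the fingers measure 128 mm over their backs; the gripper's body (75 mm by 188 mm) begins 65 mm behind the grasp point.
Start: joints at [-1.313, 0.259, 1.535, -0, 1.348, -0.203], TCP at [0.245, -0.493, 0.233] pointing down, gripper open.
Joint ranges: [-3.14, 3.14], [-0.91, 2.08], [0.19, 2.58], [-1.22, 4.36], [0.22, 2.71], [-3.12, 3.12]. Speed limits (rad/s): [2.57, 2.57, 3.14, 3.14, 3.14, 3.14].

## Interface

Orientations are given as [roll, pitch, yaw] about the fixed x, y, z axes, in that order (R = Rz(yaw) Ry(pitch) Rx(roll)).
In Python, from cell import * gives the robot as it stands.
- The arm moves only by the tool servo_tool, never from a script. Its argument "steps" is a list of rows, each a list of 2 entries, a list of its own where there are three numbers: the shift along the tool's x, y, z in cm, then the turn about the tool's y in degrees. A call has 1 to 5 rows; each row shifts and turns the pose as measured when the row begins, along the tool's axes as they then stand; what a row does not reach is not made up. A row lasts 1/12 s, in which the tool goes at most 41.7 mm and 7.16 degrees, less where a joint would pass 70% of its speed; a pose out of reach is approached as far as the arm can. A call is refused whole if a number of a shift passes 4.17 or a number of a turn 7.16, either way. A call with a gripper value outside its range is refused whole. "jaw" is the closure, from -1 (fully open) to 1 (shut), so that 0 is half open, set as the call begins (left out, the last holds). The fingers move at their own pace and stop on an object; the grip force is fixed at half the most. Time passes only in rows, so rows that do not move let the fingers close. It gives the time, the measured TCP pose, the force and the opening at its end, in the units of the state.
- get_state(): the state, without advancing time (a new reading comes with each control period).
- capture(name): name is "scene" or "top"; returns the picture (480x640x3 uint8, red, green, blue); there is no depth.
- get_calibration(name): a dict with "fx", "fy", "cx", "cy" (pixels), "xyz" and "attitude" of the camera in the world. Camera axes: x right, y up, looking along -z (the intrinsics and any distortion apply to the point x, -y, -z); pixel columns grow to the right and rows downward; lengths in m; the calibration is good to about 2 mm. A picture is of the moment at which its call begins. get_calibration takes no time and is no camera call.
- job_done(): hands the job in, once; it reports no verdict.
Trained networks look in the newest picture that a camera, given by its name, has taken for a name from the list of things; names that differ only in an ending like _2 or _b are one class to them, and where a whole thing is asked for, a point or a joint stands for the part that bears it (a point fixed in the world has none). Each returns a list of dicts, best first, with "conf" (0 to 1); they miss things now and then, are a little off and sometimes report something else, mostly with a low value. They report only what shows in the picture. A call takes as long as a camera call. They do not tell look-alikes from the thing itself.
- recognise(camera, thing): "location" ([x, y, z] in m, in the coordinates of the camera as it stood for that picture, good to about 4 mm: the middle of the surface that is visible of it).
The state is a dict: "clock": time; "q": joint angles; "dq": joint speeds; "effort": joint torques, N m; "position": TCP position; "eef_rot": TCP orientation; "contact_force": force on the tool from outside, world axes, zero at the start; "wrist_torque": the same for the moment, N m; "finger_gap": finger opening in m.
Only numpy, scipy, OpenCV 4.12 (cv2) and the standard library are available. Lean on these libraries where they do the work, as an engineer would, in place of code of your own. Each camera call takes 0.05 s, during which the arm holds its last target.

## Task

Make the little battery locker secure for the heat: swing its hasp fully home over the staple, flat against the closed doors, then take the T-handled pin out of the pin block and drop it down through the staple's loop until its collar rests on the loop, and let go.

Things in the scene. Friction and masses are not known exactly. Their poses are not given: they have to be found in the camera images.
- hasp (a joint): Flat dark steel strap, 138 long, 24 high, 5 mm thick, on the front of the fixed grey two-door battery locker (180 deep, 280 wide, 115 high). 0 rad = shut against its stop, parallel to the doors; grows as the free end swings out; 1.57 = straight out. Starts at 0.9 to 1.7; slightly stiff, stays where left. Its slot, 77 to 123 mm from the hinge, passes over the staple.
- hasp_hinge (a point): Point on the hasp's upright hinge axis, at the middle of the strap's height (100 mm above the table, strap 88 to 112), 5 mm out from the doors. Fixed to the locker, same axes as the loop: +x into the locker, +y along the doors away from the staple, z up. Push the strap shut on its outer face, best 35 to 65 mm from here (under 1 N); beyond that the staple sticks out.
- loop (a point): Centre of the opening of the staple, a horizontal U of 6 mm dark steel bar sticking out of the doors; level with the bars' top (103 mm above the table, 12 below the locker's top), 29 mm out from the doors. +x points into the locker, +y towards the hasp hinge (100 mm off), z up. Inner faces: y -13, +13, x -13 mm (outer 6 more); the shut hasp bounds it at x +21.5.
- t_pin: T-handled steel pin, 80 g, upright and loose in any hole of a black block (170 x 50 x 50 high), 55 mm from its neighbours, a ball-headed and a disc-headed pin. Origin: underside of its 34 mm collar (4 thick), which rests on the block. Below: 9 mm shank, 40 long, thinner tip 5.6 mm. Above: 10 mm stem, T bar 44 long (along pin's x), 12 wide, 12 high, centred 45 mm above origin. z up.
There are look-alikes about, which are no part of the job. What is shaped like the t_pin but orange is not meant.

How it is judged:
By the outcome, as a careful person would: the job done as asked, in the order asked, and still so for the second after the job is handed in, with the robot touching nothing.
It also fails if it takes over 58 s, if anything falls off the work surface, if the arm or the gripper's body presses on something with over 40 N, if the wrist force passes 120 N, or if a joint passes its speed limit or range.

## Working session

There is one attempt and no reset: what is moved stays moved. The work goes in short steps, Python scripts to look and compute and a tool call to move; the robot and the scene stay as the last step left them, time stands still between calls to the robot, and variables do not carry over. Pictures are saved under pics/ and viewed, and the job is handed in when it is done.

Besides the shell and the picture viewer there is one more tool, called after "Emit:" as name(argument=value, ...), one argument or row to a line, values as JSON. servo_tool: Moves the arm, as the interface text tells. Its arguments: {"type":"object","properties":{"steps":{"type":"array"},"jaw":{"type":"number"}},"required":["steps"]}

```bash
ls; mkdir -p pics
python3 - <<'E'
from cell import *
import cv2
print(get_state())
for n in ("scene","top"):
    im=capture(n); cv2.imwrite(f"pics/{n}0.png",im[:,:,::-1]); c=get_calibration(n); print(n,c)
    for t in ("hasp","hasp_hinge","loop","t_pin"):
        try: print(t,recognise(n,t))
        except Exception as e: print(t,e)
print(get_state()["clock"])
E
```

```text
pics
{'clock': 0.0, 'q': array([-1.31280954e+00,  2.59319002e-01,  1.53608541e+00, -2.54370647e-06,
        1.34801995e+00, -2.02828941e-01]), 'dq': array([-1.72936318e-03, -3.97913027e-05, -1.92797585e-04,  6.16834625e-04,
       -1.33688058e-03,  1.71294374e-03]), 'effort': array([-5.81063159e-04, -4.37309468e+01, -2.84000874e+01,  7.18793040e-02,
        4.11515369e-02, -1.25287870e-04]), 'position': array([ 0.24444052, -0.49210038,  0.23182969]), 'eef_rot': array([-1.57259099e+00,  3.66552703e-04, -2.68077669e+00]), 'contact_force': array([-0.48294529,  0.36163269,  0.34649954]), 'wrist_torque': array([ 0.08359137, -0.02815322, -0.01388831]), 'finger_gap': 0.09324204511517666}
scene {'fx': 453.15316001220083, 'fy': 453.15316001220083, 'cx': 323.48164281028124, 'cy': 251.38428371073923, 'xyz': array([0.97647413, 0.01219258, 0.61807849]), 'attitude': array([ 0.66785512, -0.00222933,  1.56355582])}
hasp [{'location': [0.0531, 0.0018, -0.6583], 'conf': 0.93}]
hasp_hinge [{'location': [0.2066, -0.0185, -0.629], 'conf': 0.63}, {'location': [-0.1334, 0.0389, -0.6984], 'conf': 0.43}]
loop [{'location': [0.207, -0.0198, -0.626], 'conf': 0.84}]
t_pin [{'location': [-0.0261, 0.0381, -0.7279], 'conf': 0.92}, {'location': [-0.2336, 0.0085, -0.7109], 'conf': 0.85}, {'location': [-0.1357, 0.0365, -0.6978], 'conf': 0.57}]
top {'fx': 548.2591178589995, 'fy': 548.2591178589995, 'cx': 313.4006187063616, 'cy': 246.2295376745375, 'xyz': array([0.5242888 , 0.01385498, 0.98160749]), 'attitude': array([ 0.03338342, -0.01687235, -1.58458932])}
hasp [{'location': [-0.073, 0.0079, -0.8648], 'conf': 0.87}]
hasp_hinge [{'location': [-0.231, -0.0002, -0.8665], 'conf': 0.85}]
loop [{'location': [-0.2323, -0.0017, -0.8604], 'conf': 0.69}]
t_pin [{'location': [0.114, -0.0425, -0.8807], 'conf': 0.97}, {'location': [0.2128, -0.0306, -0.8976], 'conf': 0.8}, {'location': [0.0081, -0.0527, -0.8912], 'conf': 0.71}]
0.5
```

View pics/scene0.png

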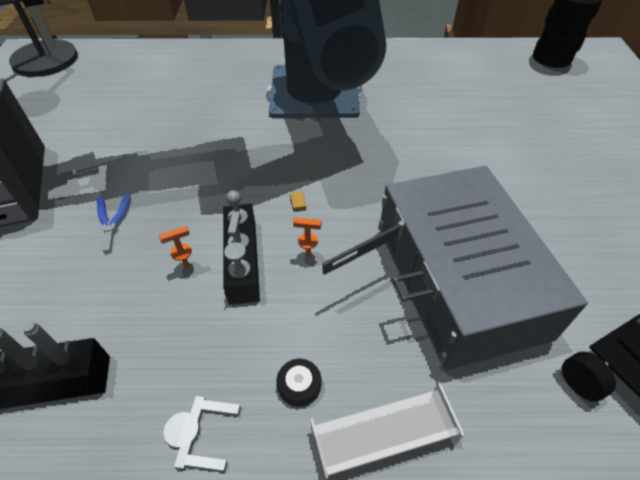

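View pics/top0.png

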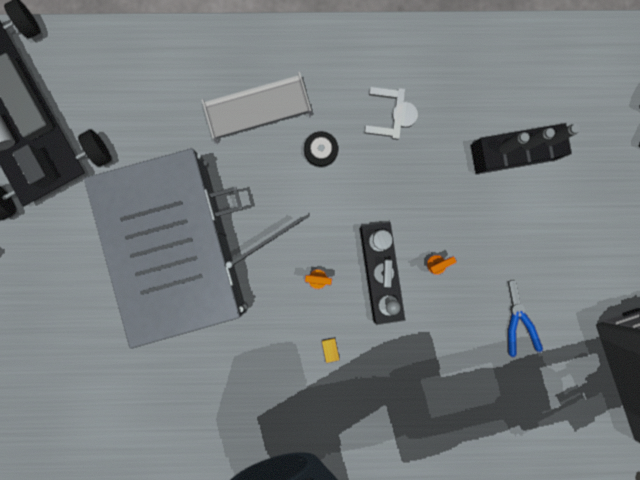

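The scene shows the locker on the right, with its open hasp at (360,250) and staple at (415,285). The black pin block at (240,255) holds the ball, T and disc pins, and there are two orange decoys. In the top view the T-pin is in the block's middle hole (385,272), the hinge is at (228,266) and the staple at (240,197). I'll zoom in for precise positions.

```bash
cat > h.py <<'E'
import numpy as np, cv2
from scipy.spatial.transform import Rotation as R
from cell import *
def cam(n):
    c=get_calibration(n); return c,R.from_euler('xyz',c['attitude']).as_matrix(),np.array(c['xyz'])
def c2w(n,p):
    c,M,t=cam(n); return M@np.array(p)+t
def pix2w(n,u,v,z):
    c,M,t=cam(n); d=M@np.array([(u-c['cx'])/c['fx'],-(v-c['cy'])/c['fy'],-1]); return t+d*(z-t[2])/d[2]
def w2pix(n,p):
    c,M,t=cam(n); q=M.T@(np.array(p)-t); return c['cx']+c['fx']*q[0]/-q[2], c['cy']-c['fy']*q[1]/-q[2]
E
python3 - <<'E'
from h import *
for n,d in (("scene",dict(hasp=[0.0531,0.0018,-0.6583],loop=[0.207,-0.0198,-0.626],tp0=[-.0261,.0381,-.7279],tp1=[-.2336,.0085,-.7109],tp2=[-.1357,.0365,-.6978])),
 ("top",dict(hasp=[-.073,.0079,-.8648],hinge=[-.231,-.0002,-.8665],loop=[-.2323,-.0017,-.8604],tp0=[.114,-.0425,-.8807],tp1=[.2128,-.0306,-.8976],tp2=[.0081,-.0527,-.8912]))):
    for k,v in d.items():
        w=c2w(n,v); print(n,k,w.round(4),np.round(w2pix(n,w)))
t=cv2.imread('pics/top0.png'); s=cv2.imread('pics/scene0.png')
cv2.imwrite('pics/t_l.png',cv2.resize(t[140:340,180:330],None,fx=4,fy=4,interpolation=cv2.INTER_CUBIC)[:600*2][:800])
cv2.imwrite('pics/t_l.png',cv2.resize(t[150:300,190:320],None,fx=4,fy=4,interpolation=cv2.INTER_CUBIC))
cv2.imwrite('pics/t_p.png',cv2.resize(t[210:330,290:450],None,fx=5,fy=5,interpolation=cv2.INTER_CUBIC))
cv2.imwrite('pics/s_l.png',cv2.resize(s[190:340,310:480],None,fx=4,fy=4,interpolation=cv2.INTER_CUBIC))
E
```

```text
scene hasp [0.5678 0.0694 0.1024] [360. 250.]
scene loop [0.6059 0.223  0.1148] [473. 266.]
scene tp0 [ 0.4956 -0.0092  0.0701] [307. 228.]
scene tp1 [ 0.5279 -0.2169  0.0647] [175. 246.]
scene tp2 [ 0.5147 -0.119   0.0925] [235. 228.]
top hasp [0.5619 0.0718 0.1164] [267. 241.]
top hinge [0.556  0.2298 0.1118] [167. 246.]
top loop [0.5543 0.2312 0.1178] [165. 247.]
top tp0 [ 0.5094 -0.1148  0.102 ] [384. 273.]
top tp1 [ 0.5205 -0.214   0.0872] [443. 265.]
top tp2 [ 0.501  -0.009   0.0894] [318. 279.]
```

View pics/t_l.png

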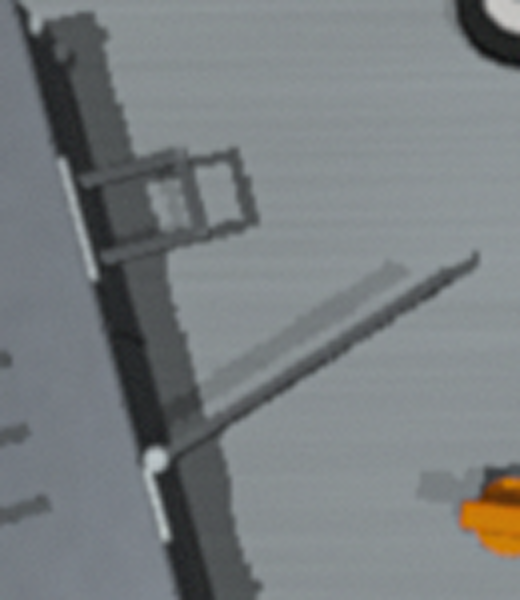

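View pics/t_p.png

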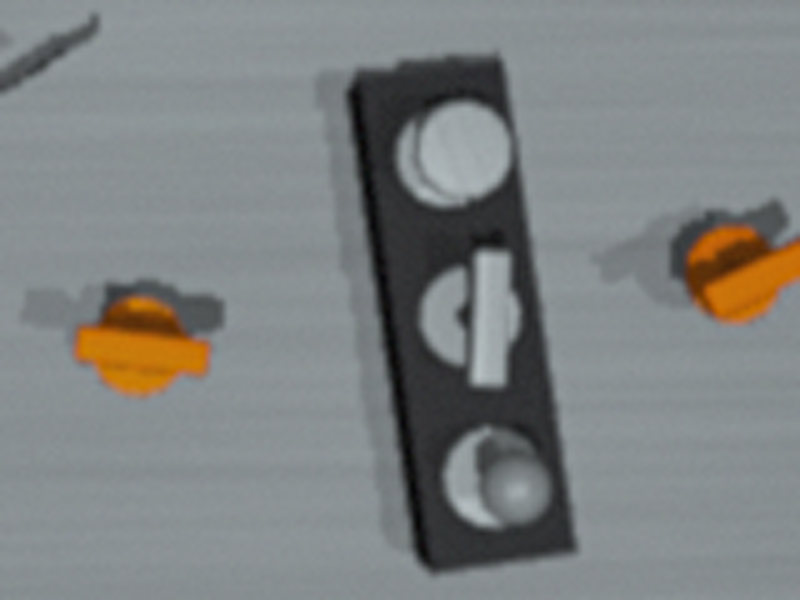

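View pics/s_l.png

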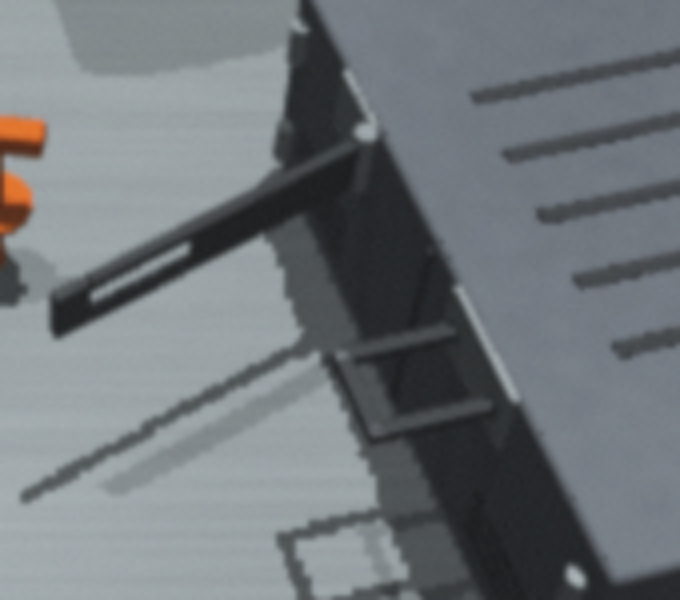

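```bash
cat > loc.py <<'E'
from h import *
from scipy.optimize import least_squares
def tr(x): 
    c,s=np.cos(x[2]),np.sin(x[2]); 
    return lambda lx,ly,z: np.array([x[0]+c*lx-s*ly,x[1]+s*lx+c*ly,z])
# local loop frame: +x into locker, +y to hinge; outer bar outer corners x=-19,y=+-19
obs=[("top",(190+182/4-.0,150+150/4),(-.019,-.019,.103)),("top",(190+209/4,150+233/4),(-.019,.019,.103)),
("scene",(310+332/4,190+354/4),(-.019,.019,.103)),("scene",(310+374/4,190+438/4),(-.019,-.019,.103)),
("top",(228.75,265),(.024,.1,None)),("scene",(401.5,222.5),(.024,.1,None))]
def res(x):
    f=tr(x); r=[]
    for n,p,l in obs:
        z=l[2] if l[2] else x[3]
        r+=list(np.array(w2pix(n,f(l[0],l[1],z)))-p)
    return r
c=None
s=least_squares(res,[.63,.12,1.3,.115]); print(s.x,np.round(s.fun,1))
f=tr(s.x); print('hinge',f(.024,.1,.1))
E
python3 loc.py
python3 - <<'E'
from h import *
# hasp tip and door line, top
for nm,p,z in (("hasp tip top",(190+473/4,150+258/4),.112),("hasp root",(190+175/4,150+458/4),.112),("cornerL",(195,150),.115),("cornerR",(240,317),.115)):
    print(nm,pix2w("top",*p,z).round(4))
# t pin in top: bar ends, bar top z=.05+.051
for nm,p,z in (("bar a",(290+492/5,210+250/5),.101),("bar b",(290+489/5,210+386/5),.101),("collar",(290+470/5,210+317/5),.054),("disc collar",(290+448/5,210+155/5),.054),("ball collar",(290+493/5,210+480/5),.054)):
    print(nm,pix2w("top",*p,z).round(4))
E
python3 - <<'E'
import cv2
s=cv2.imread('pics/scene0.png')
cv2.imwrite('pics/s_p.png',cv2.resize(s[180:310,200:340],None,fx=4.5,fy=4.5,interpolation=cv2.INTER_CUBIC))
E
```

```text
[0.62883186 0.13579234 1.83950301 0.11571453] [-0.1 -1.7 -0.3  0.2  0.  -1.7 -0.1 -0.3  0.1 -0.5 -0.2 -0.1]
hinge [0.52604872 0.13238263 0.1       ]
hasp tip top [0.6037 0.0063 0.112 ]
hasp root [0.5259 0.1252 0.112 ]
cornerL [0.7081 0.1844 0.115 ]
cornerR [0.4433 0.1157 0.115 ]
bar a [ 0.5297 -0.1218  0.101 ]
bar b [ 0.486  -0.1201  0.101 ]
collar [ 0.5074 -0.1212  0.054 ]
disc collar [ 0.5624 -0.1147  0.054 ]
ball collar [ 0.4523 -0.128   0.054 ]
```

View pics/s_p.png

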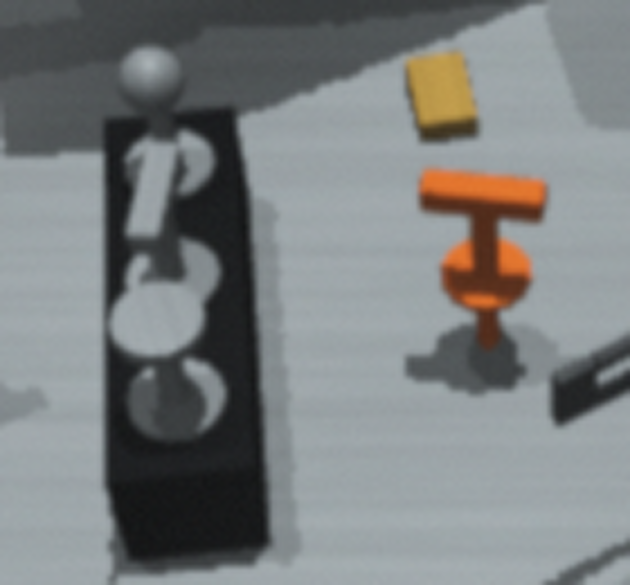

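```bash
cat >> h.py <<'E'
H=np.array([.526,.1324]); U=np.array([.968,.2515]); N=np.array([.2515,-.968])
def loc(u,n): return H+u*U+n*N
def plan(x,y,z,yawdeg,lim=4.1):
    s=get_state(); p=s['position'].copy(); M=R.from_euler('xyz',s['eef_rot']).as_matrix()
    T=R.from_euler('xyz',[-np.pi/2,0,np.radians(yawdeg)]).as_matrix()
    d=np.array([x,y,z])-p; yaw=np.degrees(np.arctan2(M[1,0],M[0,0])); t=(yaw-yawdeg+180)%360-180
    n=int(max(np.ceil(np.linalg.norm(d)*100/lim),np.ceil(abs(t)/7),1))
    rows=[]
    for i in range(n):
        rows.append([list((M.T@d/n*100).round(2)),round(t/n,2)])
        M=M@R.from_euler('y',t/n,degrees=True).as_matrix()
    print('t',round(s['clock'],2),'p',p.round(4),'yaw',round(yaw,1),'F',s['contact_force'].round(1),'gap',round(s['finger_gap'],4),'n',n)
    for i in range(0,n,5): print(rows[i:i+5])
E
python3 - <<'E'
from h import *
print(loc(-.012,.06),loc(.05,.02))
x,y=loc(-.012,.06); plan(x,y,.2,-165.4)
E
```

```text
[0.529474 0.071302] [0.57943  0.125615]
t 0.5 p [ 0.2446 -0.4926  0.2326] yaw -153.6 F [ 0.5 -0.8  0.8] gap 0.0928 n 16
[[[np.float64(-3.16), np.float64(0.2), np.float64(-2.37)], np.float64(0.74)], [[np.float64(-3.13), np.float64(0.2), np.float64(-2.41)], np.float64(0.74)], [[np.float64(-3.1), np.float64(0.2), np.float64(-2.45)], np.float64(0.74)], [[np.float64(-3.07), np.float64(0.2), np.float64(-2.49)], np.float64(0.74)], [[np.float64(-3.04), np.float64(0.2), np.float64(-2.52)], np.float64(0.74)]]
[[[np.float64(-3.0), np.float64(0.2), np.float64(-2.56)], np.float64(0.74)], [[np.float64(-2.97), np.float64(0.2), np.float64(-2.6)], np.float64(0.74)], [[np.float64(-2.94), np.float64(0.2), np.float64(-2.64)], np.float64(0.74)], [[np.float64(-2.9), np.float64(0.2), np.float64(-2.68)], np.float64(0.74)], [[np.float64(-2.87), np.float64(0.2), np.float64(-2.71)], np.float64(0.74)]]
[[[np.float64(-2.83), np.float64(0.2), np.float64(-2.75)], np.float64(0.74)], [[np.float64(-2.8), np.float64(0.2), np.float64(-2.79)], np.float64(0.74)], [[np.float64(-2.76), np.float64(0.2), np.float64(-2.82)], np.float64(0.74)], [[np.float64(-2.72), np.float64(0.2), np.float64(-2.86)], np.float64(0.74)], [[np.float64(-2.69), np.float64(0.2), np.float64(-2.89)], np.float64(0.74)]]
[[[np.float64(-2.65), np.float64(0.2), np.float64(-2.93)], np.float64(0.74)]]
```

Emit:
servo_tool(
  steps=[
    [[-3.1,0.2,-2.4],0.8],
    [[-3.1,0.2,-2.4],0.8],
    [[-3.1,0.2,-2.4],0.8],
    [[-3.1,0.2,-2.5],0.8],
    [[-3.0,0.2,-2.5],0.8],
  ],
  jaw=1,
)

```text
clock: 0.92
position: [0.3329, -0.3199, 0.2212]
eef_rot: [-1.566, -0.002, -2.766]
contact_force: [0.2, -0.4, 0.1]
finger_gap: 0.064
```

Emit:
servo_tool(
  steps=[
    [[-3.0,0.2,-2.6],0.8],
    [[-3.0,0.2,-2.6],0.8],
    [[-2.9,0.2,-2.6],0.8],
    [[-2.9,0.2,-2.7],0.8],
    [[-2.9,0.2,-2.7],0.8],
  ],
)

```text
clock: 1.33
position: [0.4289, -0.1374, 0.2111]
eef_rot: [-1.563, 0.001, -2.842]
contact_force: [1.2, -0.8, -0.4]
finger_gap: 0.0309
```

```bash
sed -i 's/list((M.T@d\/n\*100).round(2)),round(t\/n,2)/(M.T@d\/n*100).round(2).tolist(),round(float(t)\/n,2)/' h.py
python3 - <<'E'
from h import *
x,y=loc(-.012,.06); plan(x,y,.2,-165.4)
E
```

```text
t 1.33 p [ 0.4289 -0.1374  0.2111] yaw -162.8 F [ 1.2 -0.8 -0.4] gap 0.0309 n 6
[[[-2.63, 0.16, -2.83], 0.43], [[-2.61, 0.16, -2.85], 0.43], [[-2.58, 0.16, -2.87], 0.43], [[-2.56, 0.16, -2.89], 0.43], [[-2.54, 0.16, -2.91], 0.43]]
[[[-2.52, 0.16, -2.93], 0.43]]
```

Emit:
servo_tool(
  steps=[
    [[-2.6,0.2,-2.8],0.5],
    [[-2.6,0.2,-2.8],0.5],
    [[-2.6,0.2,-2.9],0.5],
    [[-2.6,0.2,-2.9],0.5],
    [[-2.6,0.1,-2.9],0.5],
  ],
)

```text
clock: 1.75
position: [0.5173, 0.046, 0.2021]
eef_rot: [-1.56, 0.005, -2.888]
contact_force: [0.3, -1.1, 1.6]
finger_gap: 0.0011
```

Emit:
servo_tool(
  steps=[
    [[0,0,0],0],
    [[0,0,0],0],
    [[0,0,0],0],
  ],
)

```text
clock: 2.0
position: [0.5194, 0.0542, 0.2016]
eef_rot: [-1.562, 0.006, -2.878]
contact_force: [-0.9, 0.3, 0.2]
finger_gap: 0.0008
```

Run:
```python
from h import *
x,y=loc(-.012,.06); plan(x,y,.104,-165.4)
t=capture('top'); s=capture('scene')
cv2.imwrite('pics/t1.png',t[:,:,::-1]);cv2.imwrite('pics/s1.png',s[:,:,::-1])
```

```text
t 2.0 p [0.5194 0.0542 0.2016] yaw -164.9 F [-0.9  0.3  0.2] gap 0.0008 n 3
[[[-0.45, 3.25, -0.49], 0.18], [[-0.45, 3.25, -0.49], 0.18], [[-0.45, 3.25, -0.49], 0.18]]
```

View pics/s1.png

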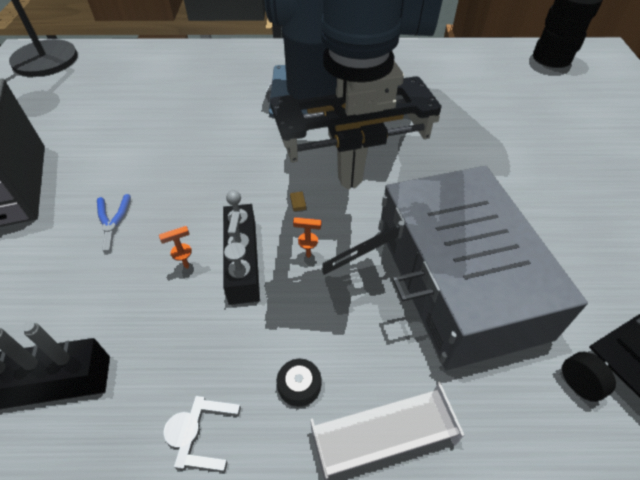

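View pics/t1.png

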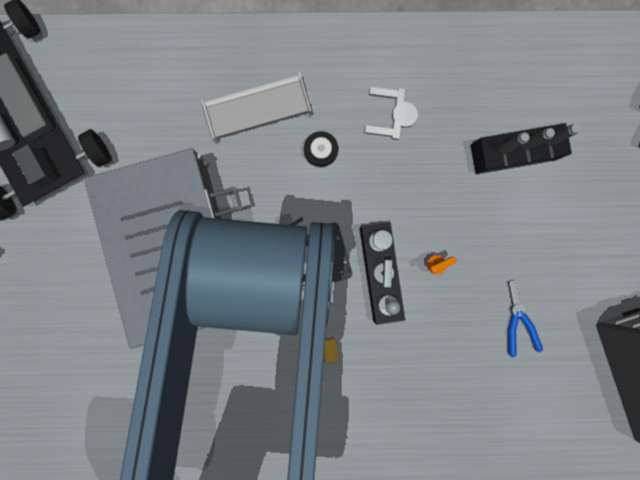

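The closed fingers, at (350,170) in the scene view, are on the outer side of the hasp. Descending.

Emit:
servo_tool(
  steps=[
    [[-0.5,2.6,-0.5],0.2],
    [[-0.5,2.6,-0.5],0.2],
    [[-0.4,2.4,-0.5],0.2],
    [[0,2.0,0],0],
    [[0,0,0],0],
  ],
)

```text
clock: 2.52
position: [0.5315, 0.0622, 0.1063]
eef_rot: [-1.558, 0.014, -2.903]
contact_force: [-0.8, -0.9, -0.1]
finger_gap: 0.0002
```

Run:
```python
from h import *
for a in [(-.005,.058),(.02,.05)]:
    plan(*loc(*a),.104,-165.4,1.5)
s=get_state()['position'][:2]-H; print(s@U,s@N)
t=capture('scene'); cv2.imwrite('pics/s2.png',cv2.resize(t[120:340,280:500,::-1],None,fx=2.7,fy=2.7,interpolation=cv2.INTER_CUBIC))
```

```text
t 2.52 p [0.5315 0.0622 0.1063] yaw -166.3 F [-0.8 -0.9 -0.1] gap 0.0002 n 1
[[[-0.71, 0.23, -1.15], -0.91]]
t 2.52 p [0.5315 0.0622 0.1063] yaw -166.3 F [-0.8 -0.9 -0.1] gap 0.0002 n 3
[[[-1.07, 0.08, -0.66], -0.3], [[-1.07, 0.08, -0.66], -0.3], [[-1.07, 0.08, -0.65], -0.3]]
-0.012308188505883567 0.0693779545487283
```

View pics/s2.png

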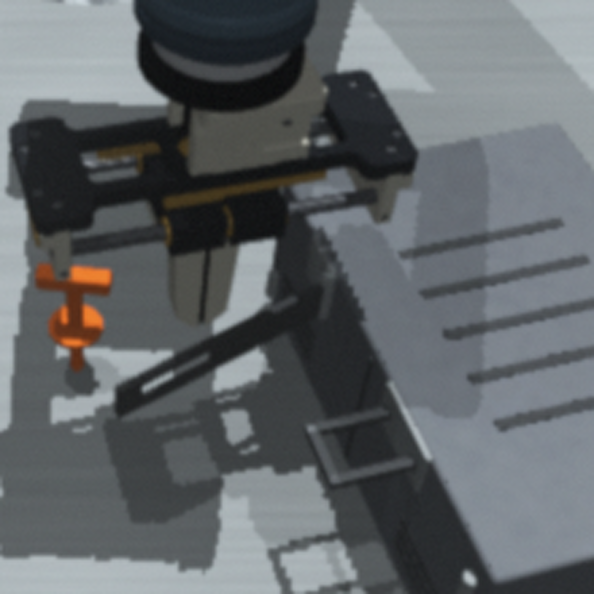

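The fingers, with tips at (200,315) in the crop, stand beside the strap at strap height. Starting the push.

Emit:
servo_tool(
  steps=[
    [[-0.8,0.1,-1.0],-0.2],
    [[-0.9,0.1,-0.8],-0.2],
    [[-1.0,0,-0.6],-0.2],
    [[-1.0,0,-0.6],0],
    [[0,0,0],0],
  ],
)

```text
clock: 2.98
position: [0.5661, 0.0997, 0.1127]
eef_rot: [-1.554, 0.022, -2.898]
contact_force: [0.2, -0.1, -0.0]
finger_gap: 0.0007
```

Run:
```python
from h import *
s=get_state()['position'][:2]-H; print(s@U,s@N)
for a in [(.035,.04),(.05,.025)]:
    plan(*loc(*a),.104,-165.4,1.)
```

```text
0.03060917258149866 0.0417628410265168
t 2.98 p [0.5661 0.0997 0.1127] yaw -166.0 F [ 0.2 -0.1 -0. ] gap 0.0007 n 1
[[[-0.42, 0.87, -0.19], -0.63]]
t 2.98 p [0.5661 0.0997 0.1127] yaw -166.0 F [ 0.2 -0.1 -0. ] gap 0.0007 n 3
[[[-0.63, 0.29, -0.57], -0.21], [[-0.64, 0.29, -0.57], -0.21], [[-0.64, 0.29, -0.57], -0.21]]
```

Emit:
servo_tool(
  steps=[
    [[-0.5,0.5,-0.4],-0.2],
    [[-0.5,0.4,-0.6],-0.2],
    [[-0.4,0.2,-0.6],0],
    [[-0.4,0.1,-0.4],0],
    [[0,0,0],0],
  ],
)

```text
clock: 3.4
position: [0.5823, 0.1263, 0.103]
eef_rot: [-1.552, 0.028, -2.889]
contact_force: [-0.5, 0.1, 0.8]
finger_gap: 0.0
```

Run:
```python
from h import *
s=get_state()['position'][:2]-H; print(s@U,s@N)
for a in [(.05,.02)]:
    plan(*loc(*a),.104,-165.4,.6)
t=capture('scene'); cv2.imwrite('pics/s3.png',cv2.resize(t[120:340,280:500,::-1],None,fx=2.7,fy=2.7,interpolation=cv2.INTER_CUBIC))
```

```text
0.0529372164526985 0.020032218241784777
t 3.4 p [0.5823 0.1263 0.103 ] yaw -165.5 F [-0.5  0.1  0.8] gap 0.0 n 1
[[[0.29, -0.11, -0.0], -0.12]]
```

View pics/s3.png

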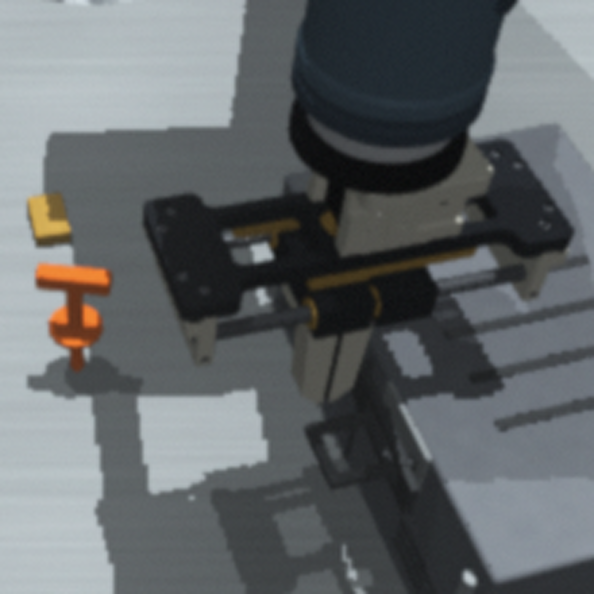

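The fingertips are at (325,400) in the crop and the strap lies against the doors behind the staple. I'll press gently until I see contact force.

Emit:
servo_tool(
  steps=[
    [[0.1,0,-0.3],0],
    [[0.1,0,-0.3],0],
    [[0,0,-0.2],0],
  ],
)

```text
clock: 3.7
position: [0.5802, 0.1295, 0.103]
eef_rot: [-1.544, 0.03, -2.888]
contact_force: [1.3, -8.9, -1.9]
finger_gap: 0.0005
```

Emit:
servo_tool(
  steps=[
    [[0,0,-0.2],0],
    [[0,0,-0.2],0],
    [[0,0,0],0],
  ],
)

```text
clock: 3.95
position: [0.5802, 0.1287, 0.1032]
eef_rot: [-1.536, 0.031, -2.889]
contact_force: [0.4, 0.6, -0.0]
finger_gap: 0.0009
```

Emit:
servo_tool(
  steps=[
    [[0,0,1.0],0],
    [[0,0,2.0],0],
    [[0,-1.0,2.5],0],
    [[0,-3.0,3.0],0],
    [[0,-3.5,2.5],0],
  ],
)

```text
clock: 4.37
position: [0.5978, 0.0248, 0.1749]
eef_rot: [-1.546, 0.013, -2.882]
contact_force: [0.3, 0.9, 0.8]
finger_gap: 0.0002
```

Emit:
servo_tool(
  steps=[
    [[1,-2,3.5],1],
    [[1,-1,3.5],2],
    [[1,0,3.5],2],
    [[0,0,2],2],
    [[0,0,0],0],
  ],
  jaw=0,
)

```text
clock: 4.78
position: [0.5995, -0.1154, 0.2191]
eef_rot: [-1.542, 0.031, -3.012]
contact_force: [0.2, 0.3, 0.3]
finger_gap: 0.029
```

Run:
```python
from h import *
print(get_state()['eef_rot'])
plan(.508,-.121,.18,-181.8,3)
t=capture('scene'); cv2.imwrite('pics/s4.png',t[:,:,::-1])
t=capture('top'); cv2.imwrite('pics/t4.png',cv2.resize(t[140:340,180:450,::-1],None,fx=2.9,fy=2.9,interpolation=cv2.INTER_CUBIC))
for r in recognise('top','t_pin'): print(r['conf'],c2w('top',r['location']).round(4))
```

```text
[-1.54187926  0.03149122 -3.01169678]
t 4.78 p [ 0.5995 -0.1154  0.2191] yaw -172.6 F [0.2 0.3 0.3] gap 0.029 n 4
[[[2.32, 0.9, -0.18], 2.31], [[2.32, 0.9, -0.09], 2.31], [[2.32, 0.9, 0.0], 2.31], [[2.32, 0.9, 0.1], 2.31]]
0.73 [ 0.5214 -0.213   0.0928]
0.7 [ 0.5063 -0.1154  0.1005]
0.57 [ 0.5032 -0.0067  0.087 ]
```

View pics/s4.png

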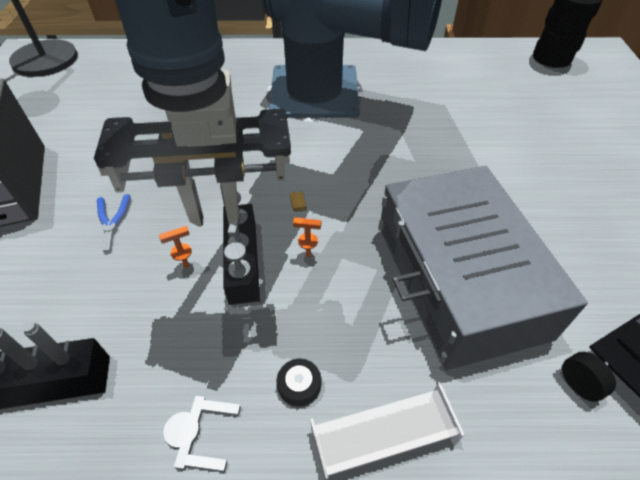

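View pics/t4.png

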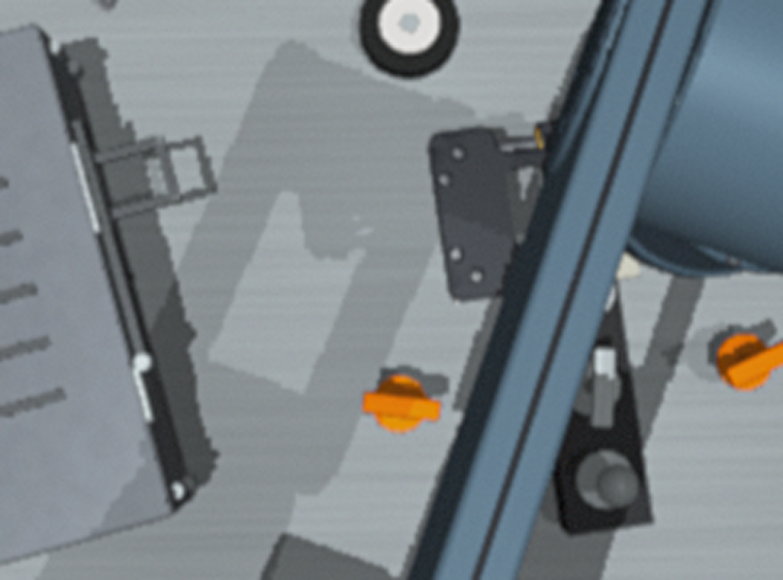

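The hasp now lies flat along the doors behind the staple, from (142,360) to (75,125) in the top crop. Next I'll cross-check the pin position with the first scene view and move above it.

Run:
```python
from h import *
print(pix2w('scene',233.8,221.8,.098), pix2w('scene',200+170/4.5,180+270/4.5,.054), [np.round(w2pix('scene',(.508,-.121,z)),1) for z in (.054,.101)])
```

```text
[ 0.50748086 -0.12138295  0.098     ] [ 0.50736777 -0.1217041   0.054     ] [array([238.2, 240.3]), array([233.7, 220.7])]
```

Emit:
servo_tool(
  steps=[
    [[2.3,0.0,-0.2],2.3],
    [[2.3,0.2,-0.1],2.3],
    [[2.3,0.5,0],2.3],
    [[2.3,0.5,0.1],2.3],
    [[0,0,0],0],
  ],
)

```text
clock: 5.35
position: [0.5024, -0.1061, 0.199]
eef_rot: [-1.557, 0.027, 3.122]
contact_force: [-0.6, 0.2, -0.3]
finger_gap: 0.0464
```

Run:
```python
from h import *
print(get_state()['eef_rot'])
plan(.508,-.120,.14,-181.8,3)
```

```text
[-1.55666928  0.02728396  3.12247644]
t 5.35 p [ 0.5024 -0.1061  0.199 ] yaw 178.9 F [-0.6  0.2 -0.3] gap 0.0464 n 3
[[[-0.14, 1.98, 0.43], 0.23], [[-0.14, 1.98, 0.43], 0.23], [[-0.15, 1.98, 0.43], 0.23]]
```

Emit:
servo_tool(
  steps=[
    [[-0.1,1.5,0.5],0.3],
    [[-0.1,1.5,0.5],0.3],
    [[-0.1,1.5,0.5],0.2],
    [[0,0,0],0],
  ],
)

```text
clock: 5.68
position: [0.506, -0.1147, 0.1536]
eef_rot: [-1.559, 0.029, 3.12]
contact_force: [0.2, 0.1, -1.1]
finger_gap: 0.046
```

Run:
```python
from h import *
print(get_state()['eef_rot'])
plan(.5075,-.121,.09,-181.8,1.5)
t=capture('scene'); cv2.imwrite('pics/s5.png',cv2.resize(t[120:320,120:340,::-1],None,fx=3,fy=3,interpolation=cv2.INTER_CUBIC))
```

```text
[-1.55943005  0.02904939  3.11986294]
t 5.68 p [ 0.506  -0.1147  0.1536] yaw 178.8 F [ 0.2  0.1 -1.1] gap 0.046 n 5
[[[0.0, 1.27, 0.11], 0.11], [[0.0, 1.27, 0.11], 0.11], [[0.0, 1.27, 0.11], 0.11], [[0.0, 1.27, 0.11], 0.11], [[0.0, 1.27, 0.11], 0.11]]
```

View pics/s5.png

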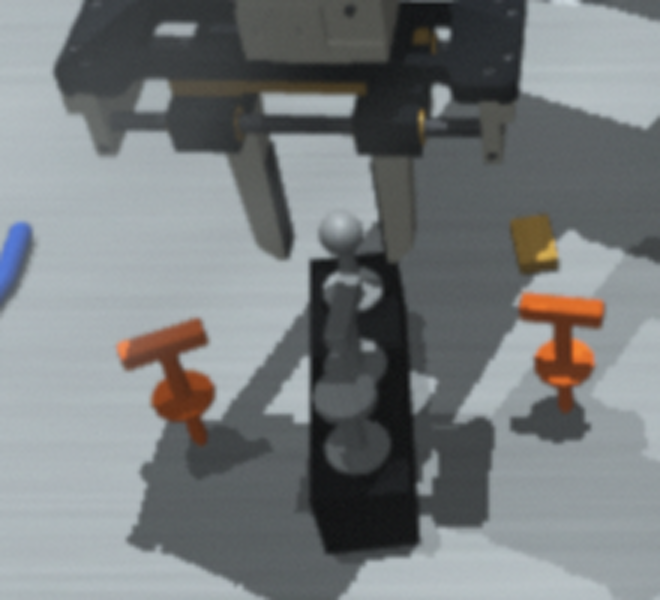

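The fingertips at (275,250) and (400,255) in the crop project to straddle the T bar's line at this height. Descending.

Emit:
servo_tool(
  steps=[
    [[0,1.3,0.2],0.1],
    [[0,1.3,0.2],0.1],
    [[0,1.3,0.1],0.1],
    [[0,1.2,0.1],0.1],
    [[0,0,0],0],
  ],
)

```text
clock: 6.15
position: [0.5125, -0.1164, 0.1072]
eef_rot: [-1.559, 0.037, 3.123]
contact_force: [0.1, 0.8, 0.2]
finger_gap: 0.0465
```

Run:
```python
from h import *
print(get_state()['eef_rot'])
plan(.5075,-.121,.09,-181.8,1)
```

```text
[-1.5589141   0.03700198  3.1229512 ]
t 6.15 p [ 0.5125 -0.1164  0.1072] yaw 178.9 F [0.1 0.8 0.2] gap 0.0465 n 2
[[[0.27, 0.85, 0.22], 0.37], [[0.27, 0.85, 0.23], 0.37]]
```

Emit:
servo_tool(
  steps=[
    [[0.3,0.8,0.3],0.3],
    [[0.3,0.7,0.3],0.3],
    [[0,0.1,0],0],
    [[0,0,0],0],
  ],
)

```text
clock: 6.48
position: [0.5085, -0.1214, 0.0926]
eef_rot: [-1.559, 0.041, 3.116]
contact_force: [-0.3, 0.4, 0.3]
finger_gap: 0.0464
```

Run:
```python
from h import *
print(get_state()['eef_rot'])
plan(.5075,-.121,.09,-181.8,1)
t=capture('scene'); cv2.imwrite('pics/s6.png',cv2.resize(t[120:320,120:340,::-1],None,fx=3,fy=3,interpolation=cv2.INTER_CUBIC))
```

```text
[-1.5585282   0.04051343  3.11565069]
t 6.48 p [ 0.5085 -0.1214  0.0926] yaw 178.5 F [-0.3  0.4  0.3] gap 0.0464 n 1
[[[0.11, 0.25, -0.04], 0.31]]
```

View pics/s6.png

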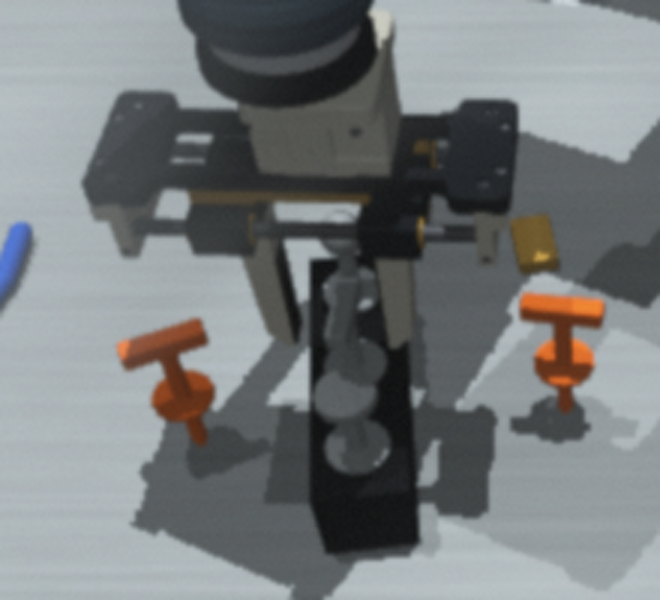

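The fingers, with tips at (290,340) and (400,345) in the crop, straddle the grey T bar. Closing.

Emit:
servo_tool(
  steps=[
    [[0.1,0.2,0],0.3],
    [[0,0,0],0],
    [[0,0,0],0],
    [[0,0,0],0],
    [[0,0,0],0],
  ],
  jaw=1,
)

```text
clock: 6.95
position: [0.5084, -0.122, 0.0921]
eef_rot: [-1.558, 0.043, 3.109]
contact_force: [-0.1, 0.5, 0.2]
finger_gap: 0.0181
```

Emit:
servo_tool(
  steps=[
    [[0,0,0],0],
    [[0,0,0],0],
    [[0,0,0],0],
  ],
)

```text
clock: 7.2
position: [0.5084, -0.1219, 0.0922]
eef_rot: [-1.558, 0.043, 3.109]
contact_force: [-1.0, -0.5, -1.1]
finger_gap: 0.0118
```

Run:
```python
from h import *
plan(.5084,-.1219,.16,178.1,1.5)
```

```text
t 7.2 p [ 0.5084 -0.1219  0.0922] yaw 178.2 F [-1.  -0.5 -1.1] gap 0.0118 n 5
[[[-0.06, -1.36, 0.02], 0.01], [[-0.06, -1.36, 0.02], 0.01], [[-0.06, -1.36, 0.02], 0.01], [[-0.06, -1.36, 0.02], 0.01], [[-0.06, -1.36, 0.02], 0.01]]
```

Emit:
servo_tool(
  steps=[
    [[-0.05,-0.8,0],0],
    [[-0.05,-1.3,0],0],
    [[-0.05,-1.3,0],0],
    [[-0.05,-1.4,0],0],
    [[-0.05,-1.4,0],0],
  ],
)

```text
clock: 7.62
position: [0.5059, -0.1199, 0.1545]
eef_rot: [-1.561, 0.036, 3.109]
contact_force: [-0.4, -0.2, 0.2]
finger_gap: 0.0117
```

Run:
```python
from h import *
print(get_state()['eef_rot'])
plan(.5084,-.1219,.24,178.1,3)
```

```text
[-1.56122485  0.03564608  3.109143  ]
t 7.62 p [ 0.5059 -0.1199  0.1545] yaw 178.1 F [-0.4 -0.2  0.2] gap 0.0117 n 3
[[[-0.19, -2.84, 0.09], 0.01], [[-0.19, -2.84, 0.09], 0.01], [[-0.19, -2.84, 0.09], 0.01]]
```

Emit:
servo_tool(
  steps=[
    [[-0.2,-2.9,0.1],0],
    [[-0.2,-2.8,0.1],0],
    [[-0.2,-2.6,0.1],0],
    [[0,0,0],0],
    [[0,0,0],0],
  ],
)

```text
clock: 8.03
position: [0.5091, -0.1222, 0.2469]
eef_rot: [-1.559, 0.04, 3.11]
contact_force: [0.0, 0.2, -1.0]
finger_gap: 0.0115
```

Run:
```python
from h import *
print(get_state()['eef_rot'])
t=capture('scene'); cv2.imwrite('pics/s7.png',t[:,:,::-1])
plan(.622,.10,.24,178.1,2.5)
```

```text
[-1.55923549  0.03996755  3.10953478]
t 8.08 p [ 0.5095 -0.1224  0.2471] yaw 178.2 F [ 0.7 -0.1 -0.7] gap 0.0116 n 10
[[[-1.05, 0.09, -2.26], 0.01], [[-1.05, 0.09, -2.26], 0.01], [[-1.05, 0.09, -2.26], 0.01], [[-1.05, 0.09, -2.26], 0.01], [[-1.05, 0.09, -2.26], 0.01]]
[[[-1.05, 0.09, -2.26], 0.01], [[-1.05, 0.09, -2.26], 0.01], [[-1.05, 0.09, -2.26], 0.01], [[-1.05, 0.09, -2.26], 0.01], [[-1.05, 0.09, -2.26], 0.01]]
```

View pics/s7.png

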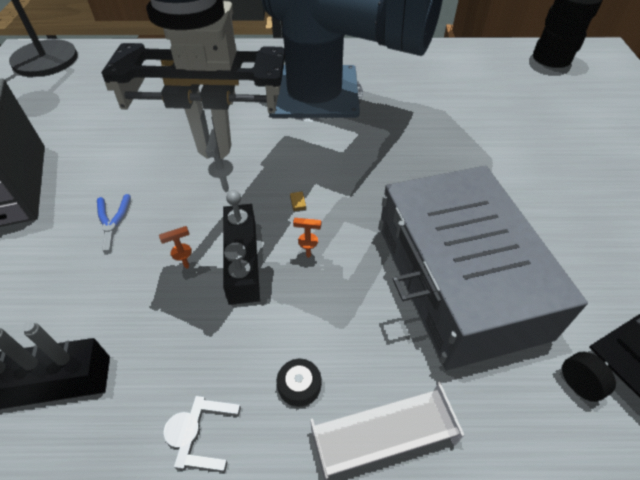

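The pin is lifted clear, with its collar at (221,167), and the block's middle hole is empty. Carrying it over to the staple.

Emit:
servo_tool(
  steps=[
    [[-1.0,0.1,-2.2],0],
    [[-1.0,0.1,-2.2],0],
    [[-1.0,0.1,-2.2],0],
    [[-1.0,0.1,-2.2],0],
    [[-1.0,0.1,-2.2],0],
  ],
)

```text
clock: 8.5
position: [0.5609, -0.0144, 0.2374]
eef_rot: [-1.558, 0.032, 3.101]
contact_force: [0.4, -0.9, 0.1]
finger_gap: 0.0116
```

Emit:
servo_tool(
  steps=[
    [[-1.0,0.1,-2.2],0],
    [[-1.0,0.1,-2.2],0],
    [[-0.8,0.1,-1.8],0],
    [[-0.5,0,-1.0],0],
    [[0,0,0],0],
  ],
)

```text
clock: 8.92
position: [0.5953, 0.0645, 0.2256]
eef_rot: [-1.561, 0.018, 3.105]
contact_force: [-0.4, -0.1, -0.4]
finger_gap: 0.0116
```

Run:
```python
from h import *
print(get_state()['eef_rot'])
t=capture('scene'); cv2.imwrite('pics/s8.png',cv2.resize(t[60:340,250:550,::-1],None,fx=2.1,fy=2.1,interpolation=cv2.INTER_CUBIC))
t=capture('top'); cv2.imwrite('pics/t8.png',cv2.resize(t[120:320,160:400,::-1],None,fx=3,fy=3,interpolation=cv2.INTER_CUBIC))
plan(.6288,.1358,.23,178.1,2.5)
```

```text
[-1.56086108  0.01834056  3.10481048]
t 9.02 p [0.5945 0.0626 0.2258] yaw 177.8 F [-0.6  0.1  0.1] gap 0.0117 n 4
[[[-0.79, -0.11, -1.86], -0.07], [[-0.79, -0.11, -1.86], -0.07], [[-0.79, -0.11, -1.86], -0.07], [[-0.8, -0.11, -1.86], -0.07]]
```

View pics/s8.png

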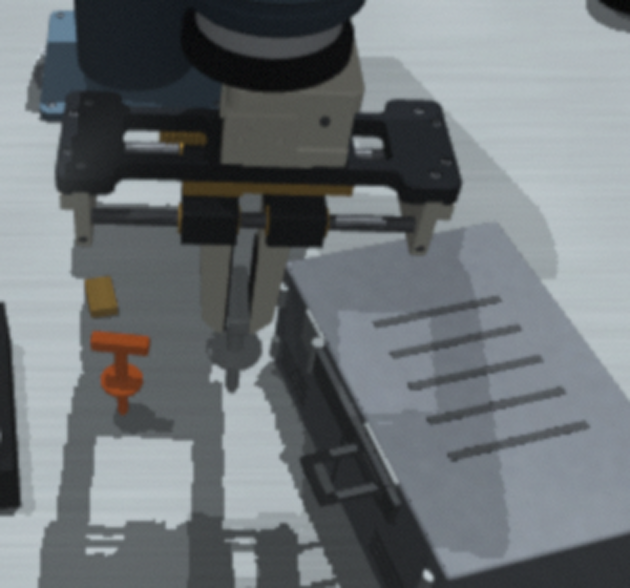

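View pics/t8.png

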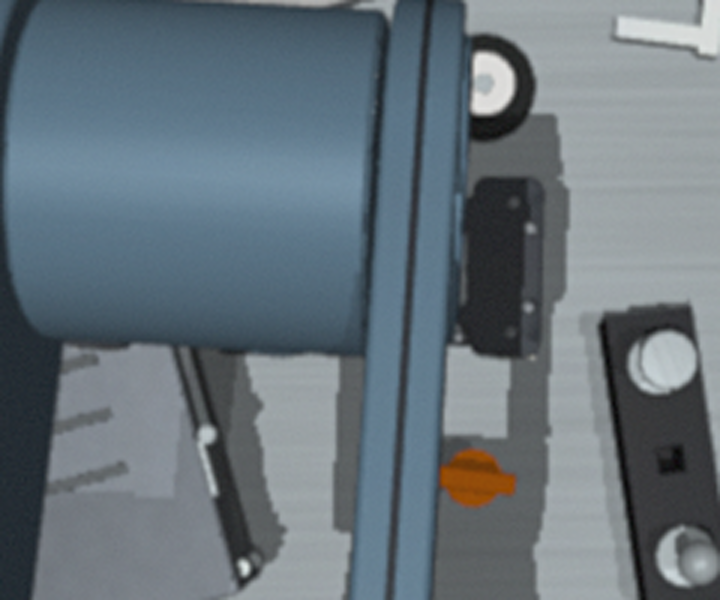

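The pin hangs vertically at (234,350) in the crop. The top camera is blocked by the arm, so I'll use the scene view for alignment.

Emit:
servo_tool(
  steps=[
    [[-0.8,-0.2,-1.8],0],
    [[-0.8,-0.2,-1.8],0],
    [[-0.8,-0.2,-1.6],0],
    [[-0.4,0,-0.7],0],
    [[0,0,0],0],
  ],
)

```text
clock: 9.43
position: [0.6234, 0.1144, 0.2309]
eef_rot: [-1.556, 0.014, 3.096]
contact_force: [-0.8, -0.6, -1.2]
finger_gap: 0.0115
```

Run:
```python
from h import *
s=get_state(); print(s['eef_rot'])
t=capture('scene'); cv2.imwrite('pics/s9.png',cv2.resize(t[160:320,330:490,::-1],None,fx=3.7,fy=3.7,interpolation=cv2.INTER_CUBIC))
p=s['position']; M=R.from_euler('xyz',s['eef_rot']).as_matrix()
for d in (.038,.042,.082): 
    w=p+M[:,1]*d; q=np.array(w2pix('scene',w)); print(d,w.round(4),q.round(1),((q-[330,160])*3.7).round())
for z,x,y in ((.103,.6288,.1358),): print(((np.array(w2pix('scene',(x,y,z)))-[330,160])*3.7).round())
plan(.6288,.1358,.23,178.1,2.5)
```

```text
[-1.55618941  0.01420398  3.0959157 ]
0.038 [0.6239 0.1138 0.193 ] [403.9 240. ] [273. 296.]
0.042 [0.624  0.1137 0.189 ] [403.4 242.1] [272. 304.]
0.082 [0.6245 0.1131 0.149 ] [398.6 262. ] [254. 377.]
[300. 461.]
t 9.48 p [0.6231 0.1137 0.2309] yaw 177.4 F [ 0.9 -0.4 -1.9] gap 0.0117 n 1
[[[-0.46, 0.07, -2.23], -0.73]]
```

View pics/s9.png

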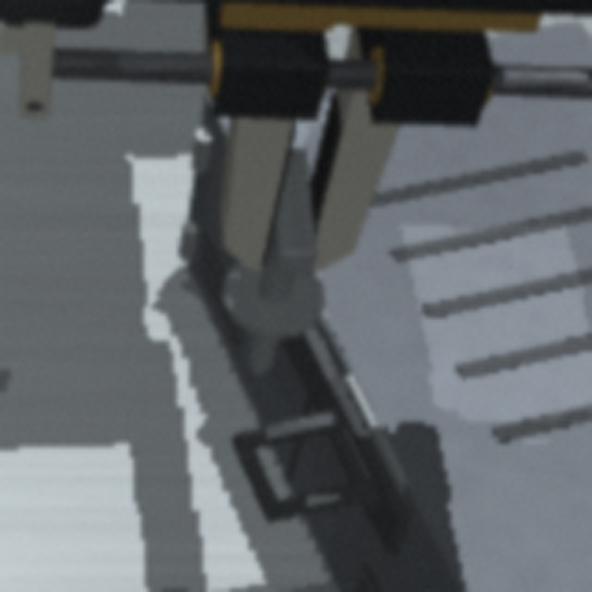

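Run:
```python
from h import *
x0=(.6288,.1358,1.83)
c,s=np.cos(x0[2]),np.sin(x0[2])
im=cv2.imread('pics/s9.png')
for l in ((-.019,.019),(-.019,-.019),(-.013,.013),(-.013,-.013),(.0215,.013),(.0215,-.013),(0,0)):
    q=(np.array(w2pix('scene',(x0[0]+c*l[0]-s*l[1],x0[1]+s*l[0]+c*l[1],.103)))-[330,160])*3.7+1.35
    print(l,q.round()); cv2.circle(im,tuple(int(v) for v in q.round()),2,(0,0,255),-1)
cv2.imwrite('pics/s9b.png',im[380:560,180:460].repeat(2,0).repeat(2,1))
```

```text
(-0.019, 0.019) [235. 433.]
(-0.019, -0.019) [272. 516.]
(-0.013, 0.013) [256. 442.]
(-0.013, -0.013) [282. 499.]
(0.0215, 0.013) [341. 422.]
(0.0215, -0.013) [369. 478.]
(0, 0) [301. 462.]
```

View pics/s9b.png

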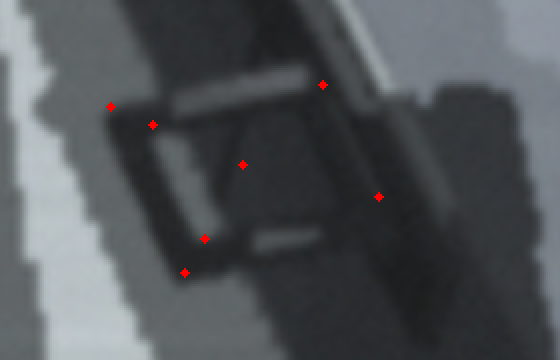

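The projected loop corners (red) match the staple within about 1 px, so the loop estimate is good. The collar and pin tip also match their predicted pixels. Aligning above the loop.

Emit:
servo_tool(
  steps=[
    [[-0.3,0,-1.0],0],
    [[-0.2,0.1,-0.8],0],
    [[0,0,-0.2],0],
    [[0,0,0],0],
  ],
)

```text
clock: 9.82
position: [0.6284, 0.1313, 0.2295]
eef_rot: [-1.554, 0.013, 3.092]
contact_force: [0.3, -0.1, -0.8]
finger_gap: 0.0113
```

```bash
cat > chk.py <<'E'
import sys
from h import *
n=sys.argv[1]; z=float(sys.argv[2])
s=get_state(); print(s['eef_rot'].round(3))
t=capture('scene'); im=cv2.resize(t[160:320,330:490,::-1],None,fx=3.7,fy=3.7,interpolation=cv2.INTER_CUBIC); cv2.imwrite(f'pics/{n}.png',im)
p=s['position']; M=R.from_euler('xyz',s['eef_rot']).as_matrix()
L=np.array([.6296,.1340])
for d in (.038,.042,.082): 
    w=p+M[:,1]*d; q=np.array(w2pix('scene',w)); print(d,w.round(4),((q-[330,160])*3.7+1.35).round())
w=p+M[:,1]*.062
e=L-w[:2]; print('err mm',(e*1000).round(1))
plan(p[0]+e[0],p[1]+e[1],z,178,1.2)
E
python3 chk.py s10 .18
```

```text
[-1.554  0.013  3.092]
0.038 [0.6289 0.1306 0.1915] [327. 311.]
0.042 [0.6289 0.1305 0.1875] [325. 319.]
0.082 [0.6294 0.1299 0.1475] [304. 392.]
err mm [0.4 3.8]
t 9.87 p [0.6284 0.1311 0.2295] yaw 177.2 F [-0.1  0.8 -0.4] gap 0.0119 n 5
[[[0.01, 0.99, -0.1], -0.17], [[0.01, 0.99, -0.1], -0.17], [[0.01, 0.99, -0.1], -0.17], [[0.01, 0.99, -0.1], -0.17], [[0.01, 0.99, -0.1], -0.17]]
```

View pics/s10.png

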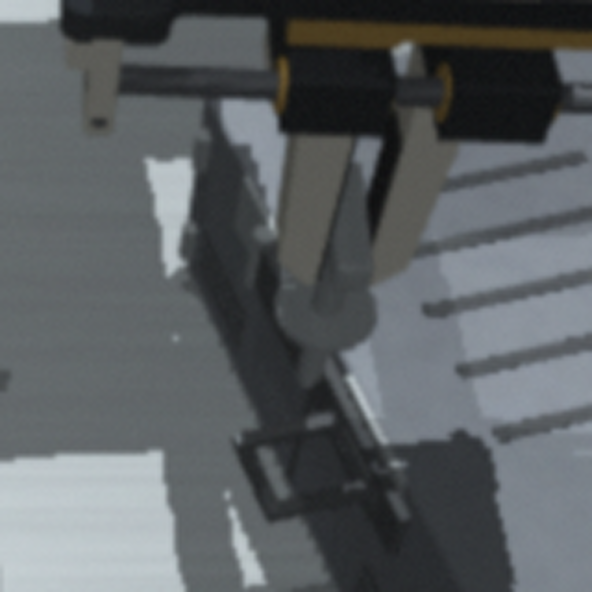

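The collar at (326,315) and tip at (310,387) match prediction. Lowering.

Emit:
servo_tool(
  steps=[
    [[0,0.9,-0.2],0],
    [[0,0.9,-0.1],0],
    [[0,0.9,0],0],
    [[0,0,0],0],
  ],
)

```text
clock: 10.2
position: [0.6284, 0.1333, 0.1997]
eef_rot: [-1.554, 0.013, 3.092]
contact_force: [-1.2, -0.6, -1.7]
finger_gap: 0.0118
```

```bash
python3 chk.py s11 .165
```

```text
[-1.554  0.013  3.092]
0.038 [0.6289 0.1326 0.1617] [318. 366.]
0.042 [0.6289 0.1326 0.1577] [316. 373.]
0.082 [0.6294 0.1319 0.1177] [297. 441.]
err mm [0.5 1.8]
t 10.25 p [0.6287 0.1333 0.2005] yaw 177.1 F [-0.8  0.8 -0.7] gap 0.0118 n 3
[[[0.01, 1.18, -0.08], -0.29], [[0.01, 1.18, -0.08], -0.29], [[0.01, 1.18, -0.08], -0.29]]
```

View pics/s11.png

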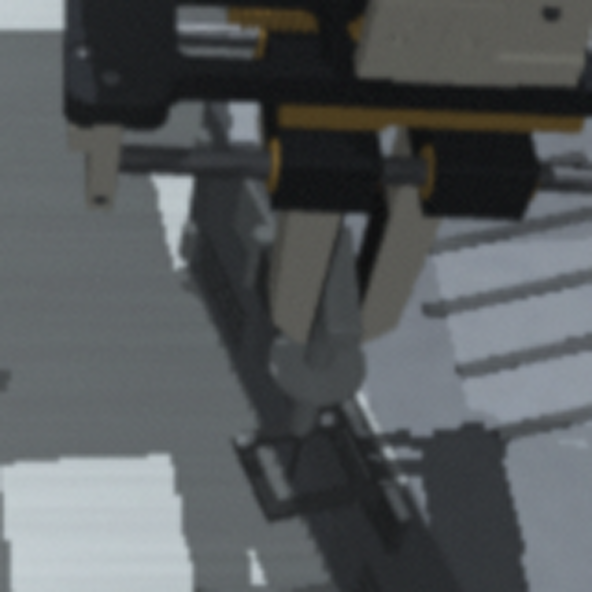

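The tip at (300,433) is just above the loop opening. Continuing down.

Emit:
servo_tool(
  steps=[
    [[0,0.8,-0.1],0],
    [[0,0.8,-0.1],0],
    [[0,0.8,0],0],
    [[0,0,0],0],
  ],
)

```text
clock: 10.58
position: [0.6292, 0.1348, 0.174]
eef_rot: [-1.554, 0.014, 3.091]
contact_force: [-0.3, 0.3, -1.1]
finger_gap: 0.0115
```

```bash
python3 chk.py s12 .148
```

```text
[-1.554  0.014  3.091]
0.038 [0.6297 0.1341 0.136 ] [311. 412.]
0.042 [0.6298 0.134  0.132 ] [309. 419.]
0.082 [0.6303 0.1333 0.0921] [291. 482.]
err mm [-0.4  0.3]
t 10.63 p [0.6295 0.1348 0.1748] yaw 177.1 F [-0.  -0.3 -0.9] gap 0.0117 n 3
[[[0.04, 0.89, -0.02], -0.29], [[0.04, 0.89, -0.02], -0.29], [[0.04, 0.89, -0.02], -0.29]]
```

View pics/s12.png

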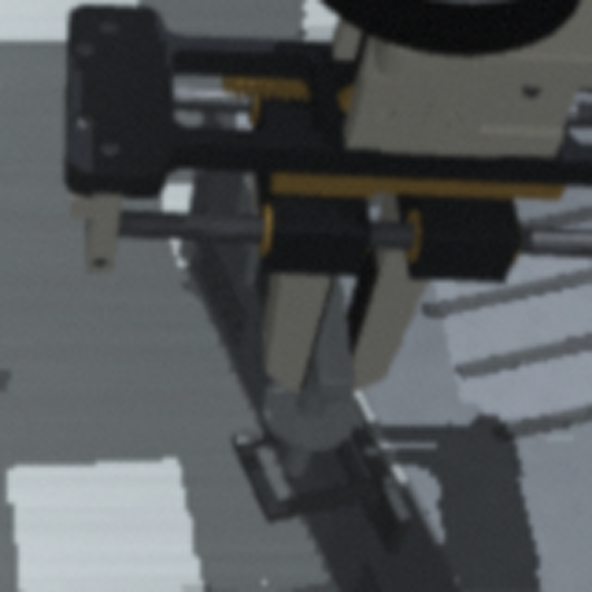

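The tip at (297,475) is inside the loop opening, with no contact force. Lowering to rest.

Emit:
servo_tool(
  steps=[
    [[0,0.8,0],0],
    [[0,0.8,0],0],
    [[0,0.5,0],0],
    [[0,0,0],0],
  ],
)

```text
clock: 10.97
position: [0.6304, 0.1344, 0.1523]
eef_rot: [-1.554, 0.016, 3.091]
contact_force: [-0.4, 0.2, -1.4]
finger_gap: 0.0117
```

```bash
python3 chk.py s13 .144
```

```text
[-1.554  0.016  3.091]
0.038 [0.631  0.1337 0.1144] [301. 450.]
0.042 [0.6311 0.1337 0.1104] [299. 456.]
0.082 [0.6317 0.133  0.0704] [282. 516.]
err mm [-1.8  0.7]
t 11.02 p [0.6305 0.1344 0.1528] yaw 177.1 F [-0.5 -0.  -0.6] gap 0.012 n 1
[[[0.2, 0.87, -0.08], -0.88]]
```

View pics/s13.png

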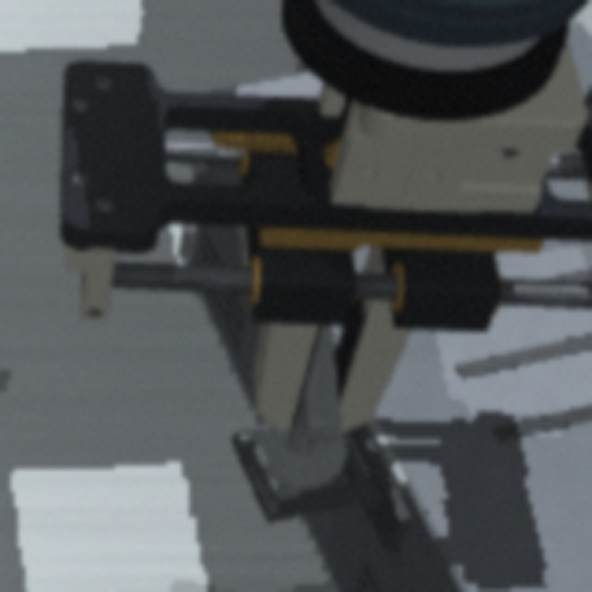

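Emit:
servo_tool(
  steps=[
    [[0.1,0.3,0],0],
    [[0.1,0.3,0],0],
    [[0,0,0],0],
  ],
)

```text
clock: 11.27
position: [0.6289, 0.1344, 0.1467]
eef_rot: [-1.554, 0.017, 3.091]
contact_force: [-0.7, 0.4, -0.4]
finger_gap: 0.012
```

Emit:
servo_tool(
  steps=[
    [[0,0.2,0],0],
    [[0,0.1,0],0],
    [[0,0,0],0],
  ],
)

```text
clock: 11.52
position: [0.6296, 0.1348, 0.1454]
eef_rot: [-1.555, 0.02, 3.092]
contact_force: [0.1, -0.5, -0.1]
finger_gap: 0.0116
```

Emit:
servo_tool(
  steps=[
    [[0,0.2,0],0],
    [[0,0.2,0],0],
  ],
)

```text
clock: 11.68
position: [0.6303, 0.1351, 0.1448]
eef_rot: [-1.556, 0.023, 3.092]
contact_force: [-6.5, 0.6, 15.0]
finger_gap: 0.0117
```

```bash
python3 chk.py s14 .144
```

```text
[-1.556  0.023  3.092]
0.038 [0.6312 0.1345 0.1068] [300. 462.]
0.042 [0.6312 0.1344 0.1028] [298. 468.]
0.082 [0.6321 0.1337 0.0628] [281. 528.]
err mm [-2.1 -0.1]
t 11.73 p [0.6302 0.1351 0.1448] yaw 177.1 F [-4.2  0.2 10.8] gap 0.0117 n 1
[[[0.2, 0.08, 0.02], -0.85]]
```

View pics/s14.png

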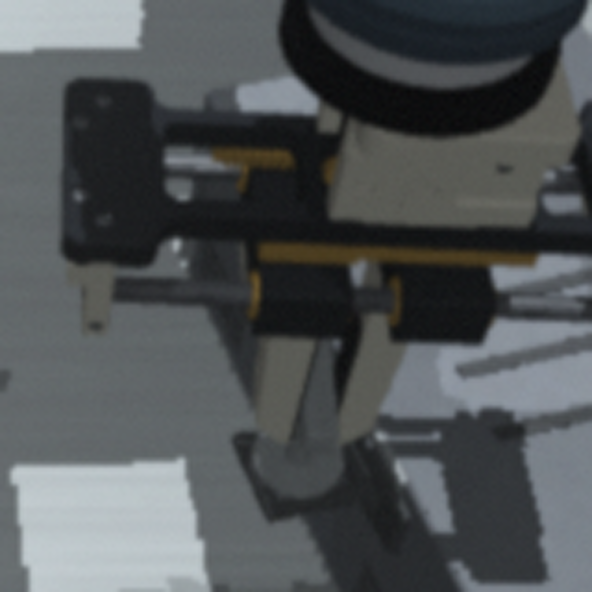

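The collar sits on the loop (15 N vertical, collar z ≈ 0.103). Relax, open the jaws, then rise straight up.

Emit:
servo_tool(
  steps=[
    [[0,0,0],0],
    [[0,0,0],0],
  ],
)

```text
clock: 11.9
position: [0.6305, 0.1352, 0.146]
eef_rot: [-1.556, 0.025, 3.092]
contact_force: [-0.3, -0.2, -0.8]
finger_gap: 0.0117
```

Emit:
servo_tool(
  steps=[
    [[0,0,0],0],
    [[0,0,0],0],
    [[0,0,0],0],
    [[0,0,0],0],
    [[0,0,0],0],
  ],
  jaw=0,
)

```text
clock: 12.32
position: [0.6308, 0.135, 0.145]
eef_rot: [-1.556, 0.025, 3.092]
contact_force: [-0.1, -0.1, 0.8]
finger_gap: 0.0404
```

Emit:
servo_tool(
  steps=[
    [[0,-0.5,0],0],
    [[0,-1,0],0],
    [[0,-1.5,0],0],
    [[0,-2,0],0],
    [[0,-2.5,0],0],
  ],
)

```text
clock: 12.73
position: [0.6255, 0.1359, 0.2176]
eef_rot: [-1.554, 0.012, 3.091]
contact_force: [-0.2, -0.1, 0.6]
finger_gap: 0.0465
```

Emit:
servo_tool(
  steps=[
    [[0,-2.5,0],0],
    [[0,-1.5,2.5],0],
    [[0,0,3.5],0],
    [[0,0,3.5],0],
    [[0,0,3.5],0],
  ],
)

```text
clock: 13.15
position: [0.6217, 0.0112, 0.2748]
eef_rot: [-1.557, 0.029, 3.104]
contact_force: [0.1, -0.9, -0.6]
finger_gap: 0.0461
```

Emit:
servo_tool(
  steps=[
    [[0,0,3.5],0],
    [[0,0,3.5],0],
    [[0,0,3.5],0],
    [[0,0,2],0],
    [[0,0,0],0],
  ],
)

```text
clock: 13.57
position: [0.6161, -0.1259, 0.284]
eef_rot: [-1.552, 0.038, 3.1]
contact_force: [0.5, -0.1, 1.3]
finger_gap: 0.0467
```

Run:
```python
from h import *
t=capture('scene'); cv2.imwrite('pics/s15.png',cv2.resize(t[160:340,330:490,::-1],None,fx=3.3,fy=3.3,interpolation=cv2.INTER_CUBIC))
t=capture('top'); cv2.imwrite('pics/t15.png',cv2.resize(t[140:340,80:350,::-1],None,fx=2.9,fy=2.9,interpolation=cv2.INTER_CUBIC))
print(get_state()['clock'])
```

```text
13.6667
```

View pics/s15.png

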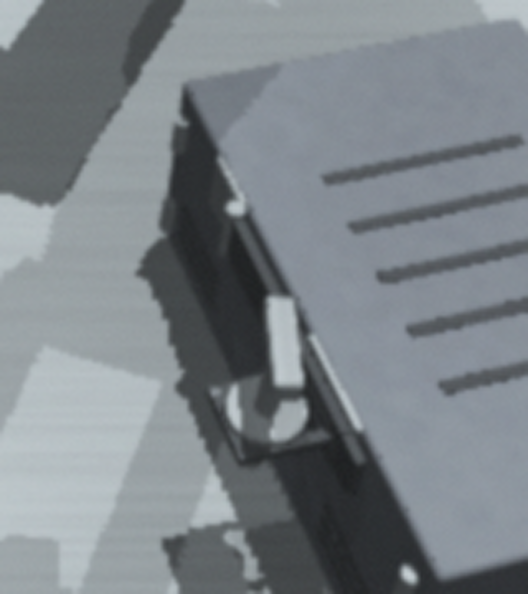

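View pics/t15.png

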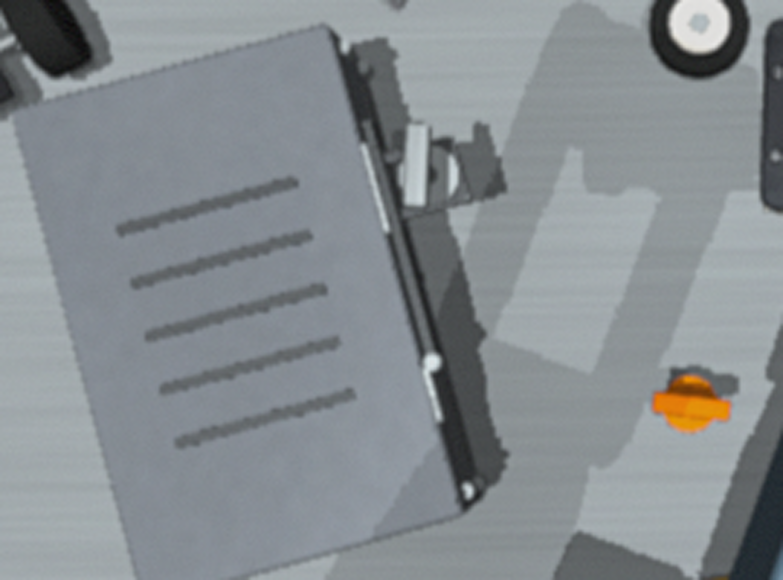

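```bash
python3 -c "
from cell import *
print(job_done())"
```

```text
the job is handed in; nothing more can be done
None
```

The battery locker is secured, and I handed the job in at about 13.7 s of the 58 s allowed.

- **Hasp:** I swung it shut over the staple with the closed fingers until it met its stop, at about 9 N. In the last top view it runs parallel to the doors, within about 0.01 rad as read from the image.
- **Pin:** I took the grey T-handled pin from the block's middle hole and lowered it through the staple's loop. The collar met the loop at a height of about 0.103 m, with about 15 N of contact. I then relaxed the force, opened the jaws and moved the arm clear.

**Last checks:** Both cameras show the pin upright in the loop with its collar on the bars, and the hasp still shut. The gripper is well away from everything, and no look-alike was touched.

One thing was slightly off: the tool picked up a tilt of 1 to 2 degrees during the moves. It had no visible effect on the fit.

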